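# Set the end stop of a marking jig and hold its sprung jaw open for loading

## Robot

A 7-joint arm with a two-finger parallel gripper is mounted at the origin on a cart in front of the work surface, level with it; the furniture and walls round the work are solid. World frame = base frame: x ahead of the robot, y to its left, z up, the work surface at z = 0. Lengths are in m, angles in rad, forces in N, time in s.
With the tool pointing down it reaches from about 0.4 to 0.875 m from the base axis. Payload 6.5 kg.
Tool frame: the origin (TCP) lies at the very end of the fingers, on their centre line; the grasp point (between the pads) lies behind it (env.grip_point_offset is the z of the grasp point in the tool frame, in m); z points along the fingers, y is the line along which they close (so a half turn about z gives the same grasp; the last joint's range is limited). The gripper opens to 85 mm and grips with 20 to 120 N. Pads are 22 mm wide; open, the fingers measure 114 mm over their backs; the gripper's body (76 mm by 85 mm) begins 54 mm behind the grasp point. The pads swing forward as they close: fully open they stand 13 mm farther back than shut.
Start: joints at [-1.403, 0.536, -0.004, 1.538, 0.003, 1.067, -0.071], TCP at [0.151, 0.632, 0.207] pointing down, gripper open.
Joint ranges: [-2.7, 2.7], [-0.37, 2.16], [-1.27, 1.26], [0.24, 2.4], [-1.31, 4.45], [0.19, 1.91], [-2.76, 2.76]. Speed limits (rad/s): [2.39, 2.39, 3.14, 3.14, 3.14, 3.14, 3.14].

## Interface

Orientations are given as a unit quaternion [w, x, y, z].
In Python, from plant import env, viewer gives the robot as it stands.
- The arm moves only by the shell command python3 -m crank 'ROWS'. ROWS is a JSON object of lists of equal length, an entry for each row: "dr": the turn, a rotation vector about the tool's x, y, z scaled (see below), a list of three; "delta_pos": the shift along the tool's x, y, z scaled (see below), a list of three; "jaw": the opening, from 0 (shut) to 1 (fully open). In form: {"dr": [[ax, ay, az], ...], "delta_pos": [[dx, dy, dz], ...], "jaw": [jaw, ...]}. A call has 1 to 12 rows; each row is the pose to reach, as a shift and turn from the pose commanded when the call began, along the tool's axes at that moment; what a row does not reach only later rows make up. The controller multiplies each number of a shift by 30 cm and each number of a turn by 60 degrees. A row lasts 1/12 s, in which the tool goes at most 41.7 mm and 7.16 degrees, less where a joint would pass 70% of its speed; a pose out of reach is approached as far as the arm can. A call with a number of a shift or a turn outside -1 to 1 is refused whole. A call with a gripper value outside its range is refused whole. The fingers move at their own pace and stop on an object; the grip force is fixed at half the most. Time passes only in rows, so rows that repeat a pose let the fingers close. It gives the time, the measured TCP pose, the force, the opening and the grip force at its end, in the units of the state.
- env.get_state(): the state, without advancing time (a new reading comes with each control period).
- viewer.grab_frame(name): name is "side" or "top" or "wrist"; returns a dict with "img" (400x640x3 uint8, blue, green, red), "fov_y" (degrees; the focal length in pixels is half the picture's height over the tangent of half this angle, whatever the lens; pixels are square), "cx", "cy" (the principal point, pixels), "k1" (the pictures are not rectified: a ray, as slopes to the right and down, at radius r is drawn at 1 + k1 r^2 times it, then the intrinsics apply), "rvec" (rotation vector, rad) and "tvec" (3), from world to camera coordinates, as OpenCV has them. Camera axes: x right, y down, z forward; pixel columns grow to the right and rows downward; lengths in m; the calibration is good to about 2 mm. A picture is of the moment at which its call begins. There is no depth.
- env.sign_off(): hands the job in; it is judged then, once.
Trained networks look in the newest picture that a camera, given by its name, has taken for a name from the list of things; names that differ only in an ending like _2 or _b are one class to them, and where a whole thing is asked for, a point or a joint stands for the part that bears it (a point fixed in the world has none). Each returns a list of dicts, best first, with "confidence" (0 to 1); they miss things now and then, are a little off and sometimes report something else, mostly with a low value. They report only what shows in the picture. A call takes as long as a camera call.
- viewer.regions_of(camera, name): "region" (400x640 bool, what is visible of it).
- viewer.tip_of(camera, name): "location" ([x, y, z] in m, in the coordinates of the camera as it stood for that picture, good to about 4 mm: a listed point, or the origin of a listed thing).
The state is a dict: "clock": time; "joint_pos": joint angles; "qvel": joint speeds; "tau": joint torques, N m; "position": TCP position; "eef_rot": TCP orientation; "wrist_force": force on the tool from outside, world axes, zero at the start; "wrist_torque": the same for the moment, N m; "gripper_width": finger opening in m; "grip_force": force on a finger pad.
Only numpy, scipy, OpenCV 4.12 (cv2) and the standard library are available. Lean on these libraries where they do the work, as an engineer would, in place of code of your own. Each camera call takes 0.05 s, during which the arm holds its last target. There are 200 camera calls.

## Task

Get the marking jig ready for loading: turn its black bar knob until the red pointer of the end stop lines up with the red tab, moving the stop only with the knob. Then pull the spring-loaded blue jaw back towards the robot side by its upright black handle until its yellow pointer lines up with the yellow tab, and finish still gripping the handle and holding the jaw there, because it springs shut when let go. Do not shift or knock over the glass and the two bottles beside the jig.

Things in the scene. Friction and masses are not known exactly. Their poses are not given: they have to be found in the camera images.
- jig: Marking jig fixed to the table: an aluminium bed 240 x 160 mm, its top 16 mm above the table. Origin: centre of its underside, on the table. Its x axis points away from the robot side along both slides, its y axis to the left, z up. The jaw slides along its left half, the knob and the stop's rack are on its right half. The jig does not move.
- knob_grip (a point): Grip point on the vertical axis of the black bar knob (right far corner of the jig), 65 mm above the table. The bar is 38 mm long along this point's x axis, 11 mm thick along its y axis; it reaches 12 mm above this point and 25 mm below it, down to a round skirt 36 mm across. The axes turn with the knob. It stays where it is left; it turns with about 0.05 N m.
- knob (a joint): Angle of the knob, rad, from -2.6 to 1.6; grows counter-clockwise seen from above. Each rad counter-clockwise moves the end stop 8 mm along the jig's +x (away from the robot), clockwise 8 mm back. At the start the stop always stands short of (nearer the robot than) its tab by 4.8 to 20 mm.
- stop: End stop of the jig: a steel rack along the jig's x, driven by the knob, with a dark cross arm over the bed and a red pointer. Not to be pushed by hand. Origin inside its pointer, 23.5 mm above the table.
- stop_pointer (a point): Tip of the red pointer of the end stop (blade 5 mm wide, on the right of the jig), 30.5 mm above the table; its axes are the jig's.
- red_tab_edge (a point): Inner upper edge of the red tab (5 mm wide) on the black rail at the jig's right edge, level with the red pointer; its axes are the jig's. The tab is clamped. The stop is aligned when pointer and tab have the same position along the jig's x.
- jaw: Spring-loaded jaw: a blue block on two rods with an upright black handle grip 14 mm thick along the jig's x, 36 mm wide along its y, 42 mm high. Origin: centre of that grip, 67 mm above the table; the block under it is 24 x 58 mm, top 41 mm above the table. Axes as the jig's. It starts shut and slides up to 55 mm along the jig's -x; the spring pulls back with 3.3 N plus 110 N/m.
- jaw_pointer (a point): Tip of the jaw's yellow pointer (blade 5 mm wide, on the left of the jig), 30.5 mm above the table; its axes are the jig's.
- yellow_tab_edge (a point): Inner upper edge of the yellow tab (5 mm wide) on the black rail at the jig's left edge, level with the yellow pointer; its axes are the jig's. The tab is clamped, 25 to 41 mm from where the jaw's pointer starts. The jaw is at its mark when pointer and tab have the same position along the jig's x.
- tea_glass: Tea glass, 59 mm in diameter, 81 mm high, standing left of the jig. Origin: centre of its underside, z up. Leave it alone.
- flux_dropper: Brown dropper bottle with a black top, 33 mm in diameter, 102 mm high, standing right of the jig. Origin: centre of its underside, z up. Leave it alone.
- lacquer_bottle: Small lacquer bottle with a tall white cap, 31 mm in diameter, 79 mm high, standing behind the jig. Origin: centre of its underside, z up. Leave it alone.

How it is judged:
On the way, in this order (a step that is already met when the one before it is completed fails the run):
1. the red pointer of the stop is at the red tab, within 3 mm, with the jaw not yet drawn (its pointer more than 12 mm short of its tab) (x of stop_pointer in the frame of red_tab_edge between -0.003 and 0.003 m and x of jaw_pointer in the frame of yellow_tab_edge above 0.012 m), for 0.2 s.
2. the fingers hold the jaw with its yellow pointer at the yellow tab, within 3 mm (x of jaw_pointer in the frame of yellow_tab_edge between -0.003 and 0.003 m and contact force between the fingers and jaw above 1.5 N), for 0.3 s.
At the end, for the whole second after the job is handed in: The red pointer is within 3 mm of the red tab and the yellow pointer within 3 mm of the yellow tab (along the jig), and the jaw is at rest, held there against its spring by the fingers (contact force over 1.5 N) (all of step 2 and x of stop_pointer in the frame of red_tab_edge between -0.003 and 0.003 m and linear speed of jaw below 0.01 m/s); the arm keeps its last pose, push and grip.
It fails at once if the stop is pushed directly with the fingers (over 3 N) instead of with its knob (contact force between the fingers and stop above 3 N).
It fails at once if the tea glass is shifted by more than 20 mm or tipped (distance of tea_glass from where it was at the start of the episode above 0.02 m or angle between tea_glass's own z axis and vertical above 0.35 rad).
It fails at once if the brown dropper bottle is shifted by more than 20 mm or tipped (distance of flux_dropper from where it was at the start of the episode above 0.02 m or angle between flux_dropper's own z axis and vertical above 0.35 rad).
It fails at once if the small lacquer bottle is shifted by more than 20 mm or tipped (distance of lacquer_bottle from where it was at the start of the episode above 0.02 m or angle between lacquer_bottle's own z axis and vertical above 0.35 rad).
It also fails if it takes over 59 s, if anything falls off the work surface, if the arm or the gripper's body presses on something with over 40 N, if the wrist force passes 120 N, or if a joint passes its speed limit or range.

## Working session

There is one attempt and no reset: what is moved stays moved. The work goes in short steps, Python scripts to look and compute and a shell command to move; the robot and the scene stay as the last step left them, time stands still between calls to the robot, and variables do not carry over. Pictures are saved under pics/ and viewed, at most 10 in all, crops included, and the job is handed in when it is done.

```bash
ls; mkdir -p pics; cat > h.py <<'E'
import numpy as np, cv2
from scipy.spatial.transform import Rotation as R
from plant import env, viewer
def cam(f):
    Rm=cv2.Rodrigues(np.array(f["rvec"],float))[0]; return Rm,np.array(f["tvec"],float).ravel()
def foc(f): return 200/np.tan(np.radians(f["fov_y"])/2)
def toworld(f,p):
    Rm,t=cam(f); return Rm.T@(np.array(p)-t)
def ray(f,u,v):
    fl=foc(f); d=np.array([(u-f["cx"])/fl,(v-f["cy"])/fl]); x=d.copy()
    for _ in range(30): x=d/(1+f["k1"]*(x@x))
    Rm,t=cam(f); r=Rm.T@np.array([x[0],x[1],1]); return -Rm.T@t, r/np.linalg.norm(r)
def atz(f,u,v,z):
    o,r=ray(f,u,v); return o+r*(z-o[2])/r[2]
def proj(f,P):
    Rm,t=cam(f); c=Rm@np.array(P)+t; x=c[:2]/c[2]; x=x*(1+f["k1"]*(x@x)); return x*foc(f)+[f["cx"],f["cy"]]
def tri(rays):
    A=np.zeros((3,3));b=np.zeros(3)
    for o,r in rays:
        M=np.eye(3)-np.outer(r,r);A+=M;b+=M@o
    return np.linalg.solve(A,b)
E
cat > a.py <<'E'
from h import *
np.set_printoptions(precision=4,suppress=True)
s=env.get_state();print(s["position"],s["eef_rot"],s["clock"],env.grip_point_offset)
for c in ["top","side"]:
    f=viewer.grab_frame(c);cv2.imwrite(f"pics/{c}0.png",f["img"])
    print(c,f["fov_y"],f["k1"],"pos",ray(f,320,200))
    for n in ["jig","knob_grip","stop","stop_pointer","red_tab_edge","jaw","jaw_pointer","yellow_tab_edge","tea_glass","flux_dropper","lacquer_bottle"]:
        for d in viewer.tip_of(c,n)[:2]:
            print(n,round(d["confidence"],2),toworld(f,d["location"]),proj(f,toworld(f,d["location"])))
E
python3 a.py
```

```text
pics
[0.1504 0.6316 0.206 ] [-0.      0.1166  0.9932 -0.0009] 0.0 -0.0187
top 46.42159083854102 0.0476513354518974 pos (array([ 0.4769, -0.0256,  1.0449]), array([ 0.1136,  0.0305, -0.9931]))
jig 0.66 [ 0.5155 -0.0379  0.0019] [340.7227 235.3855]
knob_grip 0.69 [0.4672 0.0243 0.0336] [312.6752 258.0106]
stop 0.71 [ 0.4991 -0.1029  0.0262] [371.0212 241.7703]
stop_pointer 0.78 [ 0.4989 -0.1085  0.0285] [373.6832 241.7727]
red_tab_edge 0.36 [ 0.5118 -0.1096  0.0277] [373.9421 235.7935]
jaw 0.8 [ 0.471  -0.0106  0.0659] [328.5463 255.9213]
jaw 0.49 [ 0.5156 -0.0366 -0.0013] [340.1297 235.4212]
jaw_pointer 0.85 [0.471  0.0252 0.031 ] [312.243  256.2295]
yellow_tab_edge 0.36 [0.4367 0.0241 0.0299] [313.1404 272.2487]
tea_glass 0.64 [ 0.556   0.1021 -0.001 ] [278.0515 219.0112]
tea_glass 0.44 [0.4686 0.0266 0.0331] [311.5694 257.4163]
flux_dropper 0.49 [ 0.4915 -0.1805 -0.0006] [405.3218 244.6389]
lacquer_bottle 0.51 [ 0.6726  0.0047 -0.0029] [320.0263 166.9232]
lacquer_bottle 0.2 [0.4364 0.0242 0.0322] [313.0252 272.4513]
side 54.74652910609457 -0.0726658264272878 pos (array([0.3228, 0.5649, 0.6294]), array([ 0.3239, -0.697 , -0.6398]))
jig 0.78 [ 0.5124 -0.0369 -0.0015] [354.2129 238.211 ]
knob_grip 0.67 [ 0.5998 -0.0742  0.0628] [327.9562 195.968 ]
stop 0.78 [ 0.5003 -0.0964  0.0275] [369.76   215.1142]
stop_pointer 0.84 [ 0.4972 -0.1057  0.0267] [372.3763 213.4553]
stop_pointer 0.46 [ 0.5028 -0.1007  0.0267] [369.3792 213.9455]
red_tab_edge 0.46 [ 0.5165 -0.1003  0.0344] [364.2408 209.7851]
jaw 0.93 [ 0.4729 -0.004   0.0676] [368.5677 231.1801]
jaw_pointer 0.56 [0.4701 0.028  0.0283] [362.3131 254.5494]
yellow_tab_edge 0.52 [0.4364 0.0268 0.0308] [377.796  259.0215]
tea_glass 0.73 [ 0.5571  0.1053 -0.0005] [308.1908 273.9002]
flux_dropper 0.68 [ 0.4926 -0.1791  0.0014] [383.0067 204.3945]
lacquer_bottle 0.64 [0.6798 0.0119 0.0016] [280.2547 226.4568]
```

```bash
python3 - <<'E'
import cv2
t=cv2.imread("pics/top0.png");s=cv2.imread("pics/side0.png")
a=cv2.resize(t[150:300,250:430],(720,600),interpolation=cv2.INTER_CUBIC);cv2.imwrite("pics/topc.png",a)
b=cv2.resize(s[140:300,260:450],(712,600),interpolation=cv2.INTER_CUBIC);cv2.imwrite("pics/sidec.png",b)
E
```

```text
(no output)
```

View pics/topc.png

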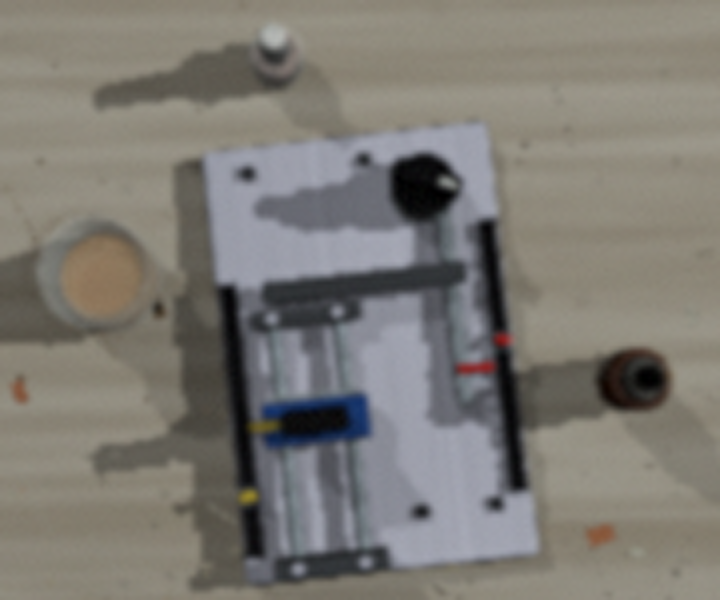

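View pics/sidec.png

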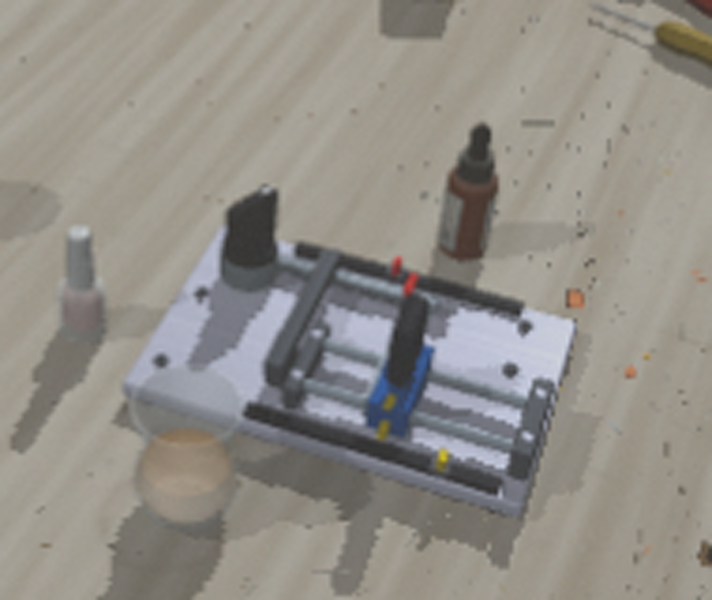

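The top view shows the jig yawed about +6°. In the 4x crop the red pointer is at (475,368) and its tab at (502,340). The yellow pointer is at (262,427) and its tab at (248,496). The knob is at (425,185), with its bar roughly along world y. The side view agrees, with the lacquer bottle behind the jig, the dropper to the right and the glass to the left. Next I move over for wrist-camera views.

```bash
python3 -m crank '{"dr":[[0,0,0.5],[0,0,1],[0,0,1],[0,0,1],[0,0,1],[0,0,1],[0,0,1],[0,0,1],[0,0,1],[0,0,1],[0,0,1],[0,0,1]],"delta_pos":[[-0.1,-0.1,-0.2],[-0.93,-0.97,-0.33],[-0.93,-0.97,-0.33],[-0.93,-0.97,-0.33],[-0.93,-0.97,-0.33],[-0.93,-0.97,-0.33],[-0.93,-0.97,-0.33],[-0.93,-0.97,-0.33],[-0.93,-0.97,-0.33],[-0.93,-0.97,-0.33],[-0.93,-0.97,-0.33],[-0.93,-0.97,-0.33]],"jaw":[1,1,1,1,1,1,1,1,1,1,1,1]}'
cat >> h.py <<'E'
def go(p,yaw,tip=0):
    """print shift/turn numbers to bring TCP to p, tool down, tool y at world angle yaw(deg)"""
    s=env.get_state(); q=s["eef_rot"]; Rt=R.from_quat([q[1],q[2],q[3],q[0]])
    y=np.array([np.cos(np.radians(yaw)),np.sin(np.radians(yaw)),0]); z=np.array([0,0,-1.]); x=np.cross(y,z)
    T=R.from_matrix(np.c_[x,y,z])
    print("dp",np.round(Rt.inv().apply(np.array(p)-s["position"])/.3,3),"dr",np.round((Rt.inv()*T).as_rotvec(degrees=True)/60,3))
def st():
    s=env.get_state(); q=s["eef_rot"]; y=R.from_quat([q[1],q[2],q[3],q[0]]).as_matrix()[:,1]
    print("t",s["clock"],"p",np.round(s["position"],4),"yaw",np.degrees(np.arctan2(y[1],y[0])).round(2),"j",np.round(s["joint_pos"],2),"F",np.round(s["wrist_force"],1),"w",round(s["gripper_width"],4),"g",round(s["grip_force"],1))
E
python3 - <<'E'
from h import *
st(); f=viewer.grab_frame("wrist"); print(ray(f,320,200),f["fov_y"],f["k1"]); go([.46,-.06,.33],6); go([.40,-.03,.33],6)
E
```

```text
clock: 2.2
position: [0.3568, 0.2817, 0.3069]
eef_rot: [0.0, 0.6, 0.8, 0.001]
wrist_force: [0.4, 0.9, 0.3]
gripper_width: 0.0858
grip_force: 0.0
t 2.2 p [0.3568 0.2817 0.3069] yaw 16.23 j [-1.11  0.08  0.36  1.92 -0.03  1.14 -0.45] F [0.4 0.9 0.3] w 0.0858 g 0.0
(array([0.33385344, 0.35910278, 0.47436763]), array([ 0.07826297, -0.31990497, -0.94421169])) 69.61456507537265 -0.006061841630458906
dp [-1.198  0.01  -0.08 ] dr [ 0.001 -0.001  0.174]
dp [-1.046 -0.153 -0.08 ] dr [ 0.001 -0.001  0.174]
```

```bash
python3 - <<'E'
from h import *
go([.51,.03,.2],6)
E
```

```text
dp [-0.958  0.255  0.354] dr [ 0.001 -0.001  0.174]
```

```bash
python3 -m crank '{"dr":[[0,0,0.17],[0,0,0.17],[0,0,0.17],[0,0,0.17],[0,0,0.17],[0,0,0.17],[0,0,0.17],[0,0,0.17],[0,0,0.17],[0,0,0.17]],"delta_pos":[[-0.96,0.25,0.1],[-0.96,0.25,0.1],[-0.96,0.25,0.1],[-0.96,0.25,0.35],[-0.96,0.25,0.35],[-0.96,0.25,0.35],[-0.96,0.25,0.35],[-0.96,0.25,0.35],[-0.96,0.25,0.35],[-0.96,0.25,0.35]],"jaw":[1,1,1,1,1,1,1,1,1,1]}'
cat > b.py <<'E'
from h import *
import sys
np.set_printoptions(precision=4,suppress=True)
st(); f=viewer.grab_frame("wrist");cv2.imwrite(f"pics/{sys.argv[1]}.png",f["img"])
for n in sys.argv[2].split(","):
    for d in viewer.tip_of("wrist",n)[:2]:
        w=toworld(f,d["location"]); print(n,round(d["confidence"],2),w,proj(f,w))
E
python3 b.py w1 jig,knob_grip,stop,stop_pointer,red_tab_edge,jaw,jaw_pointer,yellow_tab_edge
```

```text
clock: 3.08
position: [0.5085, 0.0304, 0.1995]
eef_rot: [-0.001, 0.667, 0.745, -0.001]
wrist_force: [-0.7, 0.2, -0.4]
gripper_width: 0.0853
grip_force: 0.0
t 3.0833 p [0.5085 0.0304 0.1995] yaw 6.37 j [-0.62  0.34  0.58  1.94 -0.23  0.93  0.19] F [-0.7  0.2 -0.4] w 0.0853 g 0.0
jig 0.75 [ 0.5106 -0.0363  0.001 ] [321.052  213.3438]
knob_grip 0.86 [ 0.6011 -0.0709  0.0653] [391.7285 267.6364]
stop 0.58 [ 0.4986 -0.1017  0.0237] [306.9086 262.8906]
stop_pointer 0.78 [ 0.5027 -0.11    0.03  ] [309.0513 270.9604]
red_tab_edge 0.56 [ 0.5127 -0.1048  0.03  ] [316.774  268.4159]
jaw 0.7 [ 0.4693 -0.0112  0.0655] [286.0586 210.4057]
jaw_pointer 0.56 [0.4698 0.0288 0.0301] [292.5929 168.7028]
jaw_pointer 0.24 [ 0.5032 -0.0981  0.022 ] [310.5916 260.2324]
yellow_tab_edge 0.66 [0.4325 0.021  0.0309] [261.0077 171.7454]
```

View pics/w1.png

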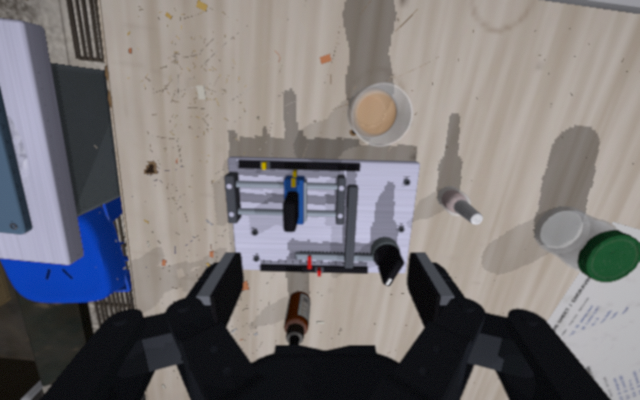

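```bash
cat > c.py <<'E'
from h import *
import sys
yaw=np.radians(float(sys.argv[2]) if len(sys.argv)>2 else 6); ex=np.array([np.cos(yaw),np.sin(yaw)])
for c in sys.argv[1].split(","):
    f=viewer.grab_frame(c); hsv=cv2.cvtColor(f["img"],cv2.COLOR_BGR2HSV).astype(int); H,S,V=hsv[...,0],hsv[...,1],hsv[...,2]
    pr=proj(f,[.51,-.037,.03]); 
    for n,m in dict(red=((H<6)|(H>174))&(S>150)&(V>90),yel=(H>22)&(H<34)&(S>120)&(V>90)).items():
        k,l,s,ce=cv2.connectedComponentsWithStats(m.astype(np.uint8))
        for i in range(1,k):
            if s[i,4]>=3:
                w=atz(f,*ce[i],.0285)
                if abs(w[0]-.5)<.12 and -.13<w[1]<.06: print(c,n,s[i,4],ce[i].round(1),w.round(4),"along",(w[:2]@ex).round(4))
    for n in ["jaw","knob_grip"]:
        for d in viewer.regions_of(c,n)[:1]:
            cnt=cv2.findNonZero(d["region"].astype(np.uint8)); print(n,d["confidence"],cv2.minAreaRect(cnt))
E
python3 c.py top,wrist,side
python3 - <<'E'
import cv2
a=cv2.imread("pics/w1.png")[140:300,220:430];b=cv2.imread("pics/top0.png")[180:215,340:375]
cv2.imwrite("pics/w1c.png",cv2.resize(a,(787,600),interpolation=cv2.INTER_CUBIC))
E
```

```text
top red 6 [375.  234.5] [ 0.5146 -0.1119  0.0285] along 0.5
top red 11 [369.2 241.7] [ 0.4992 -0.0988  0.0285] along 0.4862
jaw 0.74 ((332.4634704589844, 253.67076110839844), (12.478764533996582, 18.22120475769043), 83.6598129272461)
knob_grip 0.74 ((355.5, 196.0), (14.0, 15.0), 90.0)
wrist red 43 [308.3 263.1] [ 0.5014 -0.0996  0.0285] along 0.4882
wrist red 15 [318.1 271.3] [ 0.5159 -0.1109  0.0285] along 0.5014
wrist yel 45 [263.1 165.2] [0.4347 0.0284 0.0285] along 0.4353
wrist yel 58 [293.  178.4] [0.4717 0.016  0.0285] along 0.4708
jaw 0.85 ((293.5, 201.0), (60.0, 23.0), 90.0)
knob_grip 0.91 ((387.86102294921875, 262.7159423828125), (40.26129913330078, 26.546371459960938), 67.7509765625)
side red 7 [369. 215.] [ 0.5018 -0.0949  0.0285] along 0.4891
side yel 4 [363.5 247. ] [0.4757 0.0068 0.0285] along 0.4738
side yel 7 [361.6 254.7] [0.4712 0.0293 0.0285] along 0.4717
side yel 9 [377.4 261.8] [0.4349 0.0322 0.0285] along 0.4359
jaw 0.85 ((366.79998779296875, 237.10000610351562), (14.230249404907227, 39.52846908569336), 18.434947967529297)
knob_grip 0.6 ((326.0, 199.5), (21.0, 14.0), 90.0)
```

View pics/w1c.png

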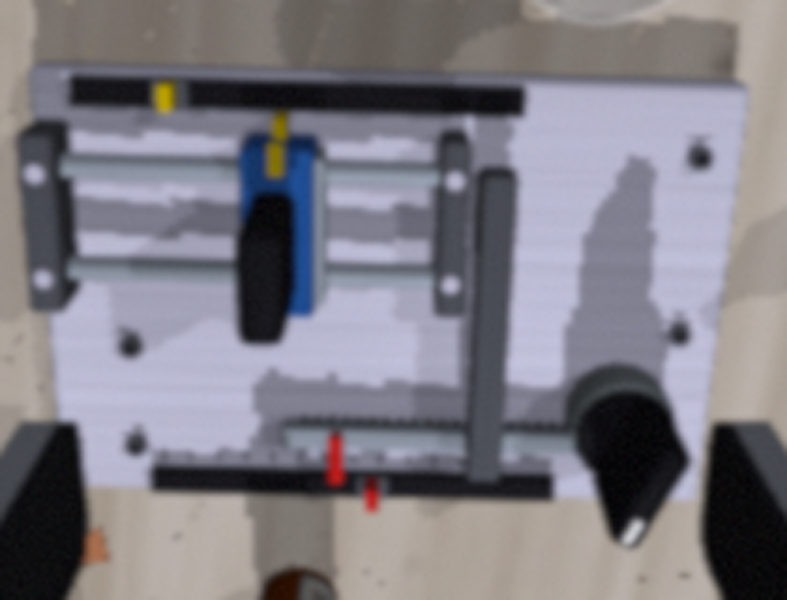

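The wrist view shows yellow pointer (293,178) and tab (263,165), red pointer (308,263) and tab (318,271), and the knob bar near (388,262). The gaps come out at about 13.5 mm for red (about 1.7 rad of knob) and 35.5 mm for yellow. I want a closer look at the bar's orientation.

```bash
python3 - <<'E'
from h import *
go([.60,-.07,.16],6)
E
```

```text
dp [-0.365  0.265  0.136] dr [-0.     0.     0.007]
```

```bash
python3 -m crank '{"dr":[[0,0,0],[0,0,0],[0,0,0],[0,0,0],[0,0,0],[0,0,0]],"delta_pos":[[-0.36,0.26,0.13],[-0.36,0.26,0.13],[-0.36,0.26,0.13],[-0.36,0.26,0.13],[-0.36,0.26,0.13],[-0.36,0.26,0.13]],"jaw":[1,1,1,1,1,1]}'
python3 b.py w2 jig,knob_grip,red_tab_edge,jaw,flux_dropper,lacquer_bottle
python3 c.py wrist
python3 - <<'E'
import cv2
a=cv2.imread("pics/w2.png")[100:300,200:460]
cv2.imwrite("pics/w2c.png",cv2.resize(a,(780,600),interpolation=cv2.INTER_CUBIC))
E
```

```text
clock: 4.48
position: [0.5979, -0.069, 0.1614]
eef_rot: [-0.0, 0.667, 0.745, -0.0]
wrist_force: [-0.8, 0.4, -0.1]
gripper_width: 0.0853
grip_force: 0.0
t 4.4833 p [ 0.5979 -0.069   0.1614] yaw 6.32 j [-0.35  0.56  0.55  1.74 -0.35  0.95  0.44] F [-0.8  0.4 -0.1] w 0.0853 g 0.0
jig 0.56 [ 0.5102 -0.0372  0.0035] [249.7751 137.307 ]
knob_grip 0.74 [ 0.5002 -0.1107  0.0261] [234.0068 204.8168]
knob_grip 0.61 [ 0.5996 -0.0737  0.0642] [325.8851 193.4081]
red_tab_edge 0.58 [ 0.5167 -0.1062  0.0309] [247.7453 204.0534]
red_tab_edge 0.27 [ 0.5    -0.1089  0.0312] [232.4326 204.8682]
jaw 0.75 [ 0.4683 -0.0107  0.0653] [185.4433 110.3097]
flux_dropper 0.57 [ 0.4939 -0.1833 -0.0018] [234.987 249.203]
lacquer_bottle 0.78 [0.6777 0.0125 0.0001] [405.5226 108.3514]
wrist red 77 [234.2 195.6] [ 0.5015 -0.0978  0.0285] along 0.4885
wrist red 38 [246.7 208.6] [ 0.5156 -0.1116  0.0285] along 0.5011
wrist yel 76 [165.9  64.7] [0.4343 0.0277 0.0285] along 0.4348
wrist yel 91 [202.2  79.6] [0.4687 0.0182 0.0285] along 0.468
jaw 0.69 ((199.5767822265625, 107.90272521972656), (70.04632568359375, 51.87751007080078), 83.2901611328125)
knob_grip 0.62 ((322.53485107421875, 189.15045166015625), (33.454368591308594, 42.14992904663086), 43.2642936706543)
```

View pics/w2c.png

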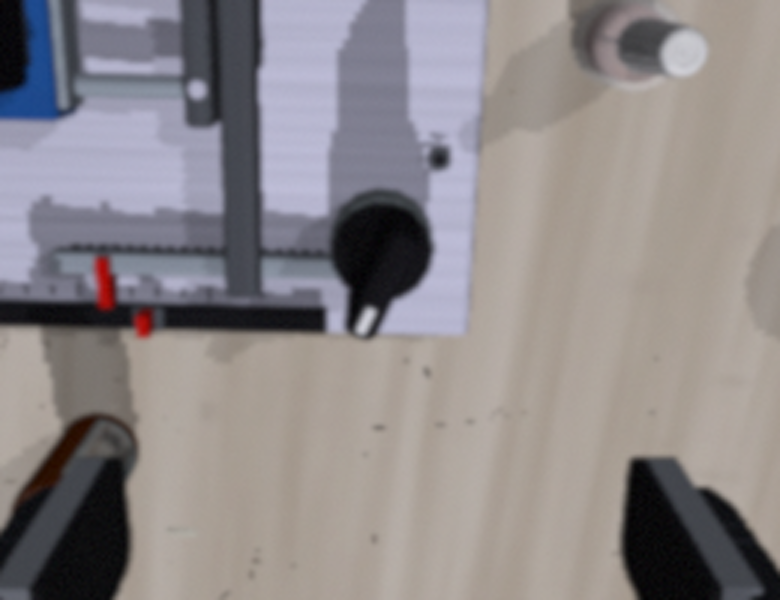

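In this view the bar is clear. Its white mark is near full-image pixel (322,206), and the bar runs up and to the right from there. I'll enhance the contrast to get its angle.

```bash
python3 - <<'E'
from h import *
f=viewer.grab_frame("wrist"); g=f["img"][155:220,300:352].astype(float)
e=np.clip(g*4,0,255).astype(np.uint8)
cv2.imwrite("pics/w2k.png",cv2.resize(e,(480,600),interpolation=cv2.INTER_CUBIC))
import pickle; pickle.dump({k:f[k] for k in f if k!="img"},open("f.pkl","wb"))
# jig edge directions
t=viewer.grab_frame("top")
for a,b in [((205,155),(247,580)),((487,123),(540,553))]:
    A,B=[atz(t,250+u/4,150+v/4,.016) for u,v in (a,b)]; d=A-B; print("top yaw",np.degrees(np.arctan2(d[1],d[0])), np.linalg.norm(d))
for a,b in [((488,0),(467,333))]:
    A,B=[atz(f,200+u/3,100+v/3,.016) for u,v in (a,b)]; d=A-B; print("wrist yaw",np.degrees(np.arctan2(d[1],d[0]))-90)
E
```

```text
top yaw 4.480691971951532 0.23425745660169184
top yaw 4.862632004995454 0.23687222225810423
wrist yaw 5.051985451294968
```

View pics/w2k.png

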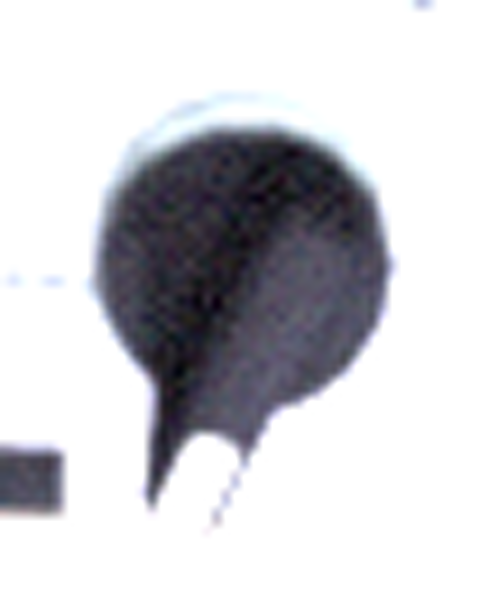

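```bash
python3 - <<'E'
from h import *
import pickle; f=pickle.load(open("f.pkl","rb"))
def W(u,v,z): return atz(f,300+u/9.23,155+v/9.23,z)[:2]
for a,b in [((155,500),(265,260)),((215,530),(275,400)),((183,520),(312,228))]:
    A,B=W(*a,.077),W(*b,.077); d=A-B; print(A.round(4),B.round(4),"dir",np.degrees(np.arctan2(d[1],d[0])).round(1),np.linalg.norm(d).round(4),"mid",((A+B)/2).round(4))
print("skirt",W(242,268,.04).round(4), (W(97,268,.04)-W(388,268,.04)).round(4))
st()
s=env.get_state()["position"]
E
```

```text
[ 0.593  -0.0853] [ 0.6011 -0.0589] dir -107.1 0.0277 mid [ 0.5971 -0.0721]
[ 0.5994 -0.0879] [ 0.6038 -0.0733] dir -106.9 0.0153 mid [ 0.6016 -0.0806]
[ 0.596  -0.0872] [ 0.6053 -0.0551] dir -106.2 0.0334 mid [ 0.6007 -0.0711]
skirt [ 0.6004 -0.0705] [-0.0328 -0.0037]
t 5.0833 p [ 0.5983 -0.0684  0.162 ] yaw 6.42 j [-0.35  0.56  0.55  1.74 -0.35  0.95  0.45] F [ 0.2  0.1 -0.3] w 0.0852 g 0.0
```

```bash
python3 - <<'E'
from h import *
go([.6005,-.071,.11],-17); go([.6005,-.071,.048],-17)
E
```

```text
dp [-0.009  0.006  0.173] dr [ 0.   -0.    0.39]
dp [-0.009  0.006  0.38 ] dr [ 0.   -0.    0.39]
```

```bash
python3 -m crank '{"dr":[[0,0,0.1],[0,0,0.2],[0,0,0.3],[0,0,0.39],[0,0,0.39],[0,0,0.39],[0,0,0.39],[0,0,0.39]],"delta_pos":[[-0.009,0.006,0],[-0.009,0.006,0.05],[-0.009,0.006,0.1],[-0.009,0.006,0.15],[-0.009,0.006,0.15],[-0.009,0.006,0.15],[-0.009,0.006,0.15],[-0.009,0.006,0.15]],"jaw":[0.4,0.4,0.4,0.4,0.4,0.4,0.4,0.4]}'
python3 - <<'E'
from h import *
st();go([.6005,-.071,.048],-17)
E
```

```text
clock: 5.75
position: [0.6012, -0.0713, 0.118]
eef_rot: [0.001, 0.803, 0.596, 0.001]
wrist_force: [0.2, -0.2, 1.0]
gripper_width: 0.0345
grip_force: 0.0
t 5.75 p [ 0.6012 -0.0713  0.118 ] yaw -16.89 j [-0.39  0.64  0.62  1.76 -0.46  0.89  0.14] F [ 0.2 -0.2  1. ] w 0.0345 g 0.0
dp [ 0.    -0.003  0.233] dr [ 0.002 -0.     0.002]
```

```bash
python3 -m crank '{"dr":[[0,0,0],[0,0,0],[0,0,0],[0,0,0],[0,0,0]],"delta_pos":[[0,-0.002,0.06],[0,-0.002,0.12],[0,-0.002,0.18],[0,-0.002,0.232],[0,-0.002,0.232]],"jaw":[0.4,0.4,0.4,0.4,0.4]}'
python3 -m crank '{"dr":[[0,0,0],[0,0,0],[0,0,0],[0,0,0],[0,0,0],[0,0,0]],"delta_pos":[[0,0,0],[0,0,0],[0,0,0],[0,0,0],[0,0,0],[0,0,0]],"jaw":[0,0,0,0,0,0]}'
```

```text
clock: 6.17
position: [0.5983, -0.0704, 0.0454]
eef_rot: [-0.001, 0.803, 0.595, -0.001]
wrist_force: [-0.5, 1.0, -0.5]
gripper_width: 0.0341
grip_force: 0.0
clock: 6.67
position: [0.6001, -0.071, 0.0488]
eef_rot: [0.0, 0.804, 0.595, 0.0]
wrist_force: [-4.6, 0.8, 6.4]
gripper_width: 0.0082
grip_force: 59.1
```

```bash
python3 -m crank '{"dr":[[0,0,-0.1],[0,0,-0.2],[0,0,-0.3],[0,0,-0.4],[0,0,-0.5],[0,0,-0.6],[0,0,-0.7],[0,0,-0.8],[0,0,-0.8],[0,0,-0.8]],"delta_pos":[[0,0,0],[0,0,0],[0,0,0],[0,0,0],[0,0,0],[0,0,0],[0,0,0],[0,0,0],[0,0,0],[0,0,0]],"jaw":[0,0,0,0,0,0,0,0,0,0]}'
python3 -c "
from h import *
st()"; python3 c.py top,side,wrist 5
```

```text
clock: 7.5
position: [0.6005, -0.071, 0.0488]
eef_rot: [0.001, 0.493, 0.87, 0.001]
wrist_force: [-3.3, 1.5, 7.3]
gripper_width: 0.0079
grip_force: 59.4
t 7.5 p [ 0.6005 -0.071   0.0488] yaw 30.87 j [-0.2   0.69  0.34  1.78 -0.33  0.73  0.85] F [-3.3  1.5  7.3] w 0.0079 g 59.4
jaw 0.72 ((318.5, 164.0), (16.0, 13.0), 90.0)
knob_grip 0.36 ((336.45556640625, 241.46070861816406), (128.28298950195312, 39.42744064331055), 55.548065185546875)
side red 7 [366.3 213.9] [ 0.5088 -0.0956  0.0285] along 0.4986
side yel 4 [363.5 247. ] [0.4757 0.0068 0.0285] along 0.4745
side yel 8 [361.8 254.5] [0.4711 0.0286 0.0285] along 0.4718
side yel 9 [377.4 261.8] [0.4349 0.0322 0.0285] along 0.4361
jaw 0.86 ((366.6999816894531, 237.4000244140625), (13.597793579101562, 38.89601135253906), 18.434947967529297)
knob_grip 0.63 ((327.6398620605469, 201.83160400390625), (14.756220817565918, 19.794931411743164), 30.256441116333008)
wrist red 226 [188.7 186.3] [ 0.508  -0.097   0.0285] along 0.4976
wrist red 92 [190.8 209.3] [ 0.5157 -0.1119  0.0285] along 0.504
jaw 0.77 ((169.49998474121094, 44.99999237060547), (128.99996948242188, 89.99998474121094), 0.0)
knob_grip 0.67 ((324.0, 242.5), (79.0, 50.0), 90.0)
```

```bash
python3 -m crank '{"dr":[[0,0,-0.1],[0,0,-0.2],[0,0,-0.3],[0,0,-0.4],[0,0,-0.5],[0,0,-0.6],[0,0,-0.7],[0,0,-0.77],[0,0,-0.77],[0,0,-0.77]],"delta_pos":[[0,0,0],[0,0,0],[0,0,0],[0,0,0],[0,0,0],[0,0,0],[0,0,0],[0,0,0],[0,0,0],[0,0,0]],"jaw":[0,0,0,0,0,0,0,0,0,0]}'
python3 c.py top,side,wrist 5; python3 b.py w3 stop_pointer,red_tab_edge
```

```text
clock: 8.78
position: [0.6008, -0.0706, 0.0488]
eef_rot: [0.001, 0.113, 0.994, 0.0]
wrist_force: [-1.9, 1.0, 7.6]
gripper_width: 0.0082
grip_force: 59.3
top yel 10 [315.1 256.4] [0.4705 0.0192 0.0285] along 0.4704
top yel 12 [311.5 274. ] [0.433  0.0278 0.0285] along 0.4338
jaw 0.59 ((317.39703369140625, 254.8382110595703), (8.060433387756348, 12.690895080566406), 30.963754653930664)
side red 4 [363.5 214. ] [ 0.5145 -0.0921  0.0285] along 0.5045
side yel 4 [363.5 247. ] [0.4757 0.0068 0.0285] along 0.4745
side yel 8 [361.8 254.5] [0.4711 0.0286 0.0285] along 0.4718
side yel 9 [377.4 261.8] [0.4349 0.0322 0.0285] along 0.4361
jaw 0.79 ((367.3276062011719, 237.56898498535156), (13.393258094787598, 37.02842330932617), 23.198591232299805)
knob_grip 0.54 ((326.0, 203.0), (16.0, 14.0), 90.0)
wrist red 245 [255.3 105.1] [ 0.5145 -0.0962  0.0285] along 0.5042
wrist red 108 [231.8 112.8] [ 0.5156 -0.1119  0.0285] along 0.5039
jaw 0.71 ((381.9999694824219, 19.499996185302734), (109.99998474121094, 38.99999237060547), 0.0)
knob_grip 0.98 ((319.12030029296875, 239.873291015625), (51.52061462402344, 79.99199676513672), 19.885164260864258)
t 9.2333 p [ 0.6008 -0.0706  0.0488] yaw 77.05 j [-0.05  0.67  0.13  1.77 -0.12  0.71  1.49] F [-2.8  3.3  7.5] w 0.0082 g 59.4
stop_pointer 0.93 [ 0.5138 -0.1089  0.028 ] [235.7216 108.7637]
red_tab_edge 0.76 [ 0.5167 -0.1078  0.0317] [237.1137 113.2567]
```

View pics/w3.png

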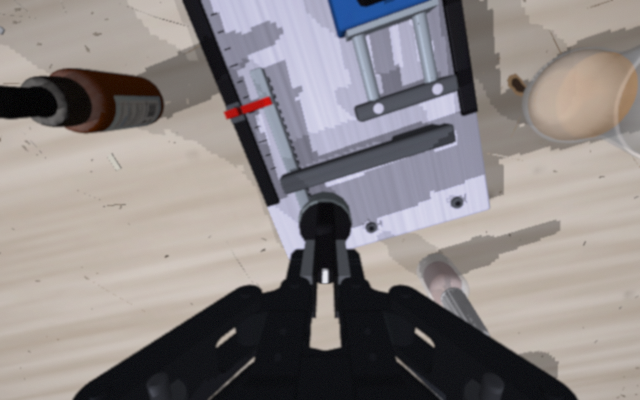

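The red pointer at (255,105) and the tab at (232,113) now sit on one line across the rail, aligned to about 0.3 mm. I'll release and lift.

```bash
python3 -m crank '{"dr":[[0,0,0],[0,0,0],[0,0,0],[0,0,0],[0,0,0],[0,0,0.2],[0,0,0.4],[0,0,0.6],[0,0,0.8],[0,0,0.8],[0,0,0.8],[0,0,0.8]],"delta_pos":[[0,0,0],[0,0,0],[0,0,0],[0,0,-0.1],[0,0,-0.25],[0,0,-0.38],[0,0,-0.5],[0,0,-0.5],[0,0,-0.5],[0,0,-0.5],[0,0,-0.5],[0,0,-0.5]],"jaw":[0.35,0.35,0.35,0.35,0.35,0.35,0.35,0.35,0.35,0.35,0.35,0.35]}'
python3 c.py top,wrist 5; python3 -c "
from h import *
st();go([.471,-.0,.2],5)"
```

```text
clock: 10.38
position: [0.6, -0.071, 0.1974]
eef_rot: [0.0, 0.509, 0.861, 0.0]
wrist_force: [-0.7, -0.5, -0.2]
gripper_width: 0.0301
grip_force: 0.0
wrist red 95 [249.7 158.7] [ 0.5151 -0.1014  0.0285] along 0.5043
wrist yel 69 [230.6  10.3] [0.4345 0.0279 0.0285] along 0.4353
wrist yel 78 [258.2  38.5] [0.4699 0.0184 0.0285] along 0.4697
jaw 0.96 ((247.3807373046875, 62.06422424316406), (39.46244430541992, 65.22797393798828), 16.699243545532227)
knob_grip 0.89 ((325.0, 177.0), (36.0, 30.0), 90.0)
t 10.6833 p [ 0.5999 -0.0709  0.1973] yaw 29.32 j [-0.22  0.49  0.36  1.69 -0.2   1.    0.72] F [-0.  -0.2 -0.1] w 0.0297 g 0.0
dp [ 0.417 -0.259 -0.009] dr [0.    0.    0.405]
```

```bash
python3 -m crank '{"dr":[[0,0,0.1],[0,0,0.2],[0,0,0.3],[0,0,0.4],[0,0,0.4],[0,0,0.4],[0,0,0.4],[0,0,0.4],[0,0,0.4],[0,0,0.4]],"delta_pos":[[0.1,-0.07,0],[0.2,-0.15,0],[0.3,-0.2,0],[0.39,-0.28,0],[0.39,-0.28,0.1],[0.39,-0.28,0.15],[0.39,-0.28,0.15],[0.39,-0.28,0.15],[0.39,-0.28,0.15],[0.39,-0.28,0.15]],"jaw":[0.5,0.5,0.5,0.5,0.5,0.5,0.5,0.5,0.5,0.5]}'
python3 b.py w4 jaw,jaw_pointer,yellow_tab_edge,stop_pointer,red_tab_edge; python3 c.py wrist,top 5
```

```text
clock: 11.52
position: [0.4706, -0.0101, 0.1532]
eef_rot: [0.001, 0.674, 0.738, 0.001]
wrist_force: [0.3, -0.1, -0.6]
gripper_width: 0.0427
grip_force: 0.0
t 11.5167 p [ 0.4706 -0.0101  0.1532] yaw 5.19 j [-0.44  0.33  0.44  2.07 -0.2   0.78  0.21] F [ 0.3 -0.1 -0.6] w 0.0427 g 0.0
jaw 0.94 [ 0.4709 -0.013   0.0686] [324.4174 195.6401]
jaw_pointer 0.91 [0.4711 0.027  0.0323] [328.1545 146.3572]
yellow_tab_edge 0.46 [0.4354 0.0216 0.0313] [292.2851 148.3143]
stop_pointer 0.6 [ 0.5137 -0.1103  0.0257] [353.0636 265.3627]
red_tab_edge 0.62 [ 0.5131 -0.1054  0.0296] [353.4181 263.5024]
red_tab_edge 0.5 [ 0.4726 -0.011   0.0664] [326.3586 192.9529]
wrist red 89 [356.3 260.8] [ 0.515  -0.1015  0.0285] along 0.5042
wrist yel 56 [293.5 141.5] [0.435  0.0285 0.0285] along 0.4358
wrist yel 79 [329.6 156. ] [0.4725 0.0172 0.0285] along 0.4722
jaw 0.71 ((330.5, 183.5), (71.0, 27.0), 90.0)
knob_grip 0.69 ((446.50006103515625, 256.0000305175781), (53.03300857543945, 31.819805145263672), 45.0)
top red 8 [369.  235.2] [ 0.5133 -0.0989  0.0285] along 0.5027
top red 6 [375.  234.5] [ 0.5146 -0.1119  0.0285] along 0.5028
knob_grip 0.79 ((355.0384216308594, 195.8076934814453), (15.254256248474121, 16.36365509033203), 56.30992889404297)
```

View pics/w4.png

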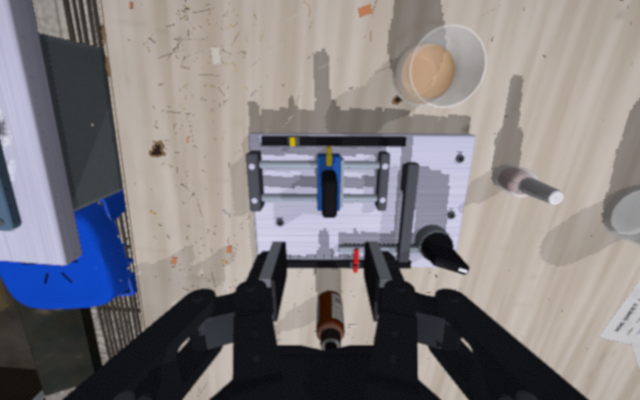

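The stop is still aligned: the two reds form one blob near (356,261). The handle is between the fingers in x at (328,195), about 35.5 mm from its tab. Next I descend and grip.

```bash
python3 -m crank '{"dr":[[0,0,0],[0,0,0],[0,0,0],[0,0,0],[0,0,0],[0,0,0]],"delta_pos":[[-0.007,0.002,0.08],[-0.007,0.002,0.16],[-0.007,0.002,0.24],[-0.007,0.002,0.3],[-0.007,0.002,0.347],[-0.007,0.002,0.347]],"jaw":[0.5,0.5,0.5,0.5,0.5,0.5]}'
python3 -m crank '{"dr":[[0,0,0],[0,0,0],[0,0,0],[0,0,0],[0,0,0],[0,0,0],[0,0,0],[0,0,0]],"delta_pos":[[0,0,0],[0,0,0],[0,0,0],[0,0,0],[0,0,0],[0,0,0],[0,0,0],[0,0,0]],"jaw":[0,0,0,0,0,0,0,0]}'
python3 -c "
from h import *
st()
p=env.get_state()['position'];a=np.radians(5)
go(p-0.034*np.array([np.cos(a),np.sin(a),0]),5)"; python3 c.py wrist,side,top 5
```

```text
clock: 12.62
position: [0.4682, -0.0118, 0.046]
eef_rot: [-0.001, 0.674, 0.739, -0.002]
wrist_force: [-1.1, 0.8, -0.2]
gripper_width: 0.0427
grip_force: 0.0
clock: 13.28
position: [0.4723, -0.0118, 0.0494]
eef_rot: [0.001, 0.674, 0.738, 0.001]
wrist_force: [3.4, 0.1, 7.0]
gripper_width: 0.0125
grip_force: 60.6
t 13.2833 p [ 0.4723 -0.0118  0.0494] yaw 5.19 j [-0.35  0.52  0.35  2.12 -0.33  0.55  0.33] F [3.4 0.1 7. ] w 0.0125 g 60.6
dp [ 0.    -0.113 -0.   ] dr [0.004 0.    0.003]
wrist yel 130 [273.1 159.2] [0.4346 0.0287 0.0285] along 0.4355
wrist yel 78 [324.7 173.4] [0.4694 0.0222 0.0285] along 0.4696
wrist yel 118 [324.9 189. ] [0.4706 0.0113 0.0285] along 0.4698
jaw 0.6 ((326.5, 227.5), (123.0, 41.0), 90.0)
knob_grip 0.7 ((508.1478576660156, 322.8517150878906), (95.70513153076172, 39.915584564208984), 33.146995544433594)
side yel 5 [364.6 247.2] [0.4734 0.0062 0.0285] along 0.4722
side yel 6 [363.  254.7] [0.4686 0.0278 0.0285] along 0.4692
side yel 10 [377.5 262. ] [0.4346 0.0328 0.0285] along 0.4358
jaw 0.65 ((367.1500244140625, 237.55001831054688), (13.281566619873047, 38.2635612487793), 18.434947967529297)
knob_grip 0.6 ((325.5, 199.5), (21.0, 15.0), 90.0)
top red 9 [368.7 235.3] [ 0.5131 -0.0981  0.0285] along 0.5026
top red 6 [375.  234.5] [ 0.5146 -0.1119  0.0285] along 0.5028
knob_grip 0.48 ((355.0000305175781, 195.50001525878906), (17.88854217529297, 15.652474403381348), 63.43495178222656)
```

```bash
python3 -m crank '{"dr":[[0,0,0],[0,0,0],[0,0,0],[0,0,0],[0,0,0],[0,0,0],[0,0,0],[0,0,0],[0,0,0],[0,0,0]],"delta_pos":[[0,-0.015,0],[0,-0.03,0],[0,-0.045,0],[0,-0.06,0],[0,-0.075,0],[0,-0.09,0],[0,-0.1,0],[0,-0.107,0],[0,-0.107,0],[0,-0.107,0]],"jaw":[0,0,0,0,0,0,0,0,0,0]}'
python3 c.py wrist,side,top 5; python3 b.py w5 jaw_pointer,yellow_tab_edge
```

```text
clock: 14.57
position: [0.4415, -0.0144, 0.0494]
eef_rot: [0.002, 0.674, 0.739, 0.002]
wrist_force: [6.7, 0.4, 3.1]
gripper_width: 0.0122
grip_force: 60.0
wrist yel 198 [321.7 165.1] [0.4361 0.025  0.0285] along 0.4367
wrist yel 117 [324.9 189. ] [0.4398 0.0086 0.0285] along 0.4389
jaw 0.85 ((326.0, 227.5), (123.0, 42.0), 90.0)
knob_grip 0.6 ((545.5000610351562, 331.0), (99.70205688476562, 45.96194076538086), 45.0)
side red 8 [363.9 213. ] [ 0.515  -0.0958  0.0285] along 0.5047
side yel 7 [379.1 251.3] [0.4417 0.0029 0.0285] along 0.4403
side yel 19 [377.2 260.6] [0.4366 0.0294 0.0285] along 0.4375
jaw 0.9 ((382.2000427246094, 240.90000915527344), (12.965338706970215, 38.2635612487793), 18.434947967529297)
knob_grip 0.56 ((326.0, 200.5), (21.0, 14.0), 90.0)
top red 10 [368.1 235.3] [ 0.5132 -0.0969  0.0285] along 0.5028
top red 6 [375.  234.5] [ 0.5146 -0.1119  0.0285] along 0.5028
knob_grip 0.66 ((355.0086364746094, 194.85342407226562), (18.12029266357422, 16.150693893432617), 66.80140686035156)
t 15.0167 p [ 0.4416 -0.0144  0.0494] yaw 5.21 j [-0.35  0.48  0.34  2.2  -0.33  0.5   0.34] F [7.4 0.1 2.8] w 0.0125 g 60.1
jaw_pointer 0.62 [0.439  0.0253 0.0334] [325.7741 166.6017]
yellow_tab_edge 0.82 [0.4324 0.0172 0.0306] [314.8068 176.6772]
```

View pics/w5.png

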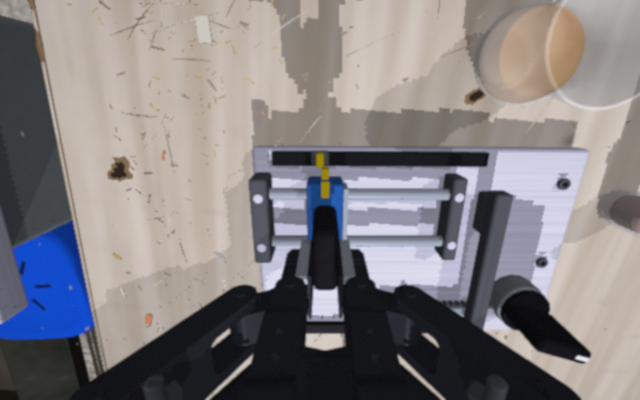

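The jaw's yellow pointer at (325,173) is still about 3 mm short of the tab at (320,159). A small further pull is needed.

```bash
python3 -m crank '{"dr":[[0,0,0],[0,0,0],[0,0,0],[0,0,0],[0,0,0],[0,0,0]],"delta_pos":[[0,-0.004,0],[0,-0.008,0],[0,-0.011,0],[0,-0.011,0],[0,-0.011,0],[0,-0.011,0]],"jaw":[0,0,0,0,0,0]}'
python3 c.py wrist,side,top 5; python3 - <<'E'
from h import *
st(); f=viewer.grab_frame("wrist"); hsv=cv2.cvtColor(f["img"],cv2.COLOR_BGR2HSV)
m=cv2.inRange(hsv,(22,120,90),(34,255,255))
for v in range(148,200,2):
    u=np.nonzero(m[v])[0]
    if len(u): w=atz(f,u.mean(),v,.03); print(v,u.min(),u.max(),w.round(4),(w[:2]@[np.cos(.0873),np.sin(.0873)]).round(4))
cv2.imwrite("pics/w6c.png",cv2.resize(f["img"][130:230,250:400],(750,500),interpolation=cv2.INTER_CUBIC))
E
```

```text
clock: 15.67
position: [0.4385, -0.0147, 0.0494]
eef_rot: [0.002, 0.674, 0.739, 0.002]
wrist_force: [5.8, 1.4, 3.8]
gripper_width: 0.0127
grip_force: 60.0
wrist yel 194 [324.5 165.1] [0.435  0.0249 0.0285] along 0.4355
wrist yel 117 [324.9 188.9] [0.4368 0.0084 0.0285] along 0.4359
jaw 0.8 ((326.0, 228.5), (121.0, 42.0), 90.0)
knob_grip 0.64 ((549.2500610351562, 331.25), (98.287841796875, 45.25482940673828), 45.0)
side red 8 [363.9 213. ] [ 0.515  -0.0958  0.0285] along 0.5047
side yel 5 [380.4 251.8] [0.4389 0.003  0.0285] along 0.4375
side yel 16 [377.9 261. ] [0.4347 0.0298 0.0285] along 0.4357
jaw 0.67 ((383.25543212890625, 241.443115234375), (13.645623207092285, 37.94149398803711), 19.440034866333008)
knob_grip 0.49 ((326.0, 200.0), (20.0, 14.0), 90.0)
top red 11 [368.1 235.4] [ 0.5131 -0.0969  0.0285] along 0.5027
top red 6 [375.  234.5] [ 0.5146 -0.1119  0.0285] along 0.5028
knob_grip 0.58 ((355.0, 194.5), (17.0, 14.0), 90.0)
t 16.1167 p [ 0.4385 -0.0146  0.0494] yaw 5.21 j [-0.35  0.48  0.34  2.21 -0.33  0.5   0.34] F [6.  0.7 3.4] w 0.012 g 60.0
152 323 326 [0.4342 0.0339 0.
[... 190 characters left out ...]
28 [0.4348 0.0273 0.03  ] 0.4355
164 321 328 [0.4349 0.026  0.03  ] 0.4355
166 322 327 [0.4351 0.0246 0.03  ] 0.4355
168 322 327 [0.4352 0.0233 0.03  ] 0.4356
170 322 327 [0.4353 0.0219 0.03  ] 0.4356
172 322 327 [0.4354 0.0206 0.03  ] 0.4356
174 322 327 [0.4356 0.0192 0.03  ] 0.4356
176 322 327 [0.4357 0.0178 0.03  ] 0.4356
178 321 328 [0.4358 0.0165 0.03  ] 0.4356
182 322 328 [0.4364 0.0137 0.03  ] 0.4359
184 321 328 [0.4362 0.0123 0.03  ] 0.4356
186 322 328 [0.4366 0.0109 0.03  ] 0.4359
188 322 328 [0.4368 0.0095 0.03  ] 0.4359
190 322 328 [0.4369 0.0081 0.03  ] 0.436
192 322 328 [0.437  0.0067 0.03  ] 0.436
194 322 328 [0.4372 0.0053 0.03  ] 0.436
196 322 328 [0.4373 0.0038 0.03  ] 0.436
```

View pics/w6c.png

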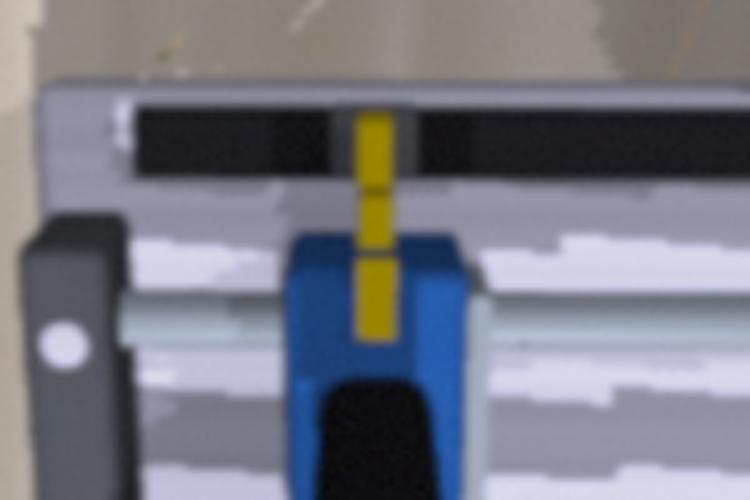

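The yellow pointer and tab now form one straight line at column 324.5, the red pair agrees within 0.1 mm in the top view, and the grip is firm at 60 N. I'll let it dwell briefly and then hand in.

```bash
python3 -m crank '{"dr":[[0,0,0],[0,0,0],[0,0,0],[0,0,0],[0,0,0],[0,0,0]],"delta_pos":[[0,0,0],[0,0,0],[0,0,0],[0,0,0],[0,0,0],[0,0,0]],"jaw":[0,0,0,0,0,0]}'; python3 -c "
from plant import env
print(env.sign_off())"
```

```text
clock: 16.67
position: [0.4385, -0.0146, 0.0494]
eef_rot: [0.002, 0.674, 0.739, 0.002]
wrist_force: [6.7, 1.3, 2.8]
gripper_width: 0.0124
grip_force: 60.0
the job is handed in; nothing more can be done
None
```

The job is handed in (no verdict was returned): the stop was set with the knob to within about 0.3 mm of the red tab, and the jaw is gripped and held within about 0.5 mm of the yellow tab, at 16.7 s of the 59 s, with the arm kept clear of the glass and bottles.

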